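# Open the latched gate of a roller guard

### The arm

A 7-joint arm with a two-finger parallel gripper is mounted at the origin on a cart in front of the work surface, level with it; the furniture and walls round the work are solid. World frame = base frame: x ahead of the robot, y to its left, z up, the work surface at z = 0. Lengths are in m, angles in rad, forces in N, time in s.
With the tool pointing down it reaches from about 0.425 to 0.825 m from the base axis. Payload 3.6 kg.
Tool frame: the origin (TCP) lies at the very end of the fingers, on their centre line; the grasp point (between the pads) lies 19 mm behind it; y points along the fingers, x is the direction in which the jaws open and shut, and the axes are right-handed (so a half turn about y gives the same grasp; the last joint's range is limited). The gripper opens to 93 mm and grips with 3 to 60 N. Pads are 15 mm wide; open, the fingers measure 128 mm over their backs; the gripper's body (75 mm by 188 mm) begins 65 mm behind the grasp point.
Start: joints at [1.315, 0.615, -0.013, 1.423, 0.008, 1.103, -0.04], TCP at [0.148, -0.633, 0.197] pointing down, gripper open.
Joint ranges: [-3.12, 3.12], [-0.3, 2.06], [-1.34, 1.32], [0.26, 2.42], [-1.36, 4.5], [0.01, 1.98], [-2.84, 2.84]. Speed limits (rad/s): [2.79, 2.79, 3.14, 3.14, 3.14, 3.14, 3.14].

### API

Orientations are given as a 3x3 rotation matrix whose columns are the frame's x, y, z axes.
In Python, from station import r, viewer gives the robot as it stands. The module is installed in compiled form; this text tells all that it offers.
- The arm moves only by the tool step_arm, never from a script. Its arguments are lists of equal length, an entry for each row: "gripper": the closure, from 0 (fully open) to 1 (shut); "slide": the shift along the tool's x, y, z in m, a list of three; "roll": the turn about the tool's y in rad. In form: {"gripper": [gripper, ...], "slide": [[dx, dy, dz], ...], "roll": [roll, ...]}. A call has 1 to 12 rows; each row shifts and turns the commanded pose from where the row before left it, along the tool's axes as they then stand; what a row does not reach is not made up. A row lasts 1/10 s, in which the tool goes at most 50 mm and 8.59 degrees, less where a joint would pass 70% of its speed; a pose out of reach is approached as far as the arm can. A call with a gripper value outside its range is refused whole. The fingers move at their own pace and stop on an object; "grip_force" is the grip in N (left out, the last holds). Time passes only in rows, so rows that do not move let the fingers close. It gives the time, the measured TCP pose, the force and the opening at its end, in the units of the state.
- r.state(): the state, without advancing time (a new reading comes with each control period).
- viewer.snapshot(name): name is "scene" or "top" or "wrist"; returns a dict with "color" (400x640x3 uint8, red, green, blue), "mtx" (3x3 intrinsics, pixels), "dist" ([k1, k2, p1, p2, k3] as OpenCV has them; the pictures are not rectified), "R" (3x3) and "t" (3): a world point X has camera coordinates R X + t. Camera axes: x right, y down, z forward; pixel columns grow to the right and rows downward; lengths in m; the calibration is good to about 2 mm. A picture is of the moment at which its call begins. There is no depth.
- r.job_done(): hands the job in, once; it reports no verdict.
Trained networks look in a picture, given as the dict that the camera call returned (one of the last four; its "shot" number tells which), for a name from the list of things; names that differ only in an ending like _2 or _b are one class to them, and where a whole thing is asked for, a point or a joint stands for the part that bears it (a point fixed in the world has none). Each returns a list of dicts, best first, with "score" (0 to 1); they miss things now and then, are a little off and sometimes report something else, mostly with a low value. They report only what shows in the picture. A call takes as long as a camera call.
- viewer.recognise(picture, target): "rect" ([centre column, centre row, width, height] in pixels, round what is visible of it).
The state is a dict: "time": time; "joint_pos": joint angles; "qvel": joint speeds; "joint_torque": joint torques, N m; "eef_pos": TCP position; "tool_rot": TCP orientation; "ft_force": force on the tool from outside, world axes, zero at the start; "moment": the same for the moment, N m; "width": finger opening in m.
Only numpy, scipy, OpenCV 4.12 (cv2) and the standard library are available. Lean on these libraries where they do the work, as an engineer would, in place of code of your own. Each camera call takes 0.05 s, during which the arm holds its last target. There are 200 camera calls.

### The job

Open the gate of the small yellow guard so that the roller inside can be reached: gently lift the thumb bar by its black stem until it is clear of the red tooth of its catch, draw it out between the tooth and the red hood above without forcing it against either, and swing the gate smoothly right round until it stands square to the front of the guard. Let the bar drop back down level, let go and leave the gate standing open; do not disturb the yellow wheel or the clamp block lying nearby.

Things in the scene. Friction and masses are not known exactly. Their poses are not given: they have to be found in the camera images.
- guard: Yellow barred pen on a dark base plate with four grey legs, 130 (x) x 250 (y) mm, plate 80 to 92, pen top 204 mm above the work surface; fixed; a blue roller in a fork inside. Origin: below the centre, on the work surface. x points from the gate side to the back, y to the hinge side, z up. The gate closes the -x side. Pen, gate and latch shift and turn as one from case to case.
- gate_hinge (a point): Point on the upright hinge axis of the gate, 200 mm above the work surface, at (-55, 85, 200) mm in the guard's frame.
- gate (a joint): Gate angle: 0 shut, growing as the free edge swings out from the guard (to the guard's -x; clockwise from above), 1.57 at its open stop, square to the guard's front. Yellow barred frame 165 mm wide, bottom 101, top 193 mm above the work surface, 0.6 kg; a little hinge friction (0.06 N m), so it stays where it is left.
- thumb_bar: Steel latch bar, 8 thick, 12 high, 200 mm long, some 0.2 kg, on the gate's outer face. Origin: pivot pin, 20 mm from the hinge axis along the gate, 15 mm out from the gate's middle plane, 195 mm above the work surface. Runs 190 mm along its own -y to its tip; z is up when level. Gravity holds it level on a rest (no lower); it turns up by at most 0.4 rad about the pivot. It swings with the gate.
- stem_mid (a point): Point on the axis of the black upright stem by which the bar is lifted: 16 mm diameter, 46 mm tall, on the bar's top 120 mm from the pivot (140 mm along the gate from the hinge axis, 15 mm out). Point: 26 mm above the bar's top, 20 mm below the stem's top, 227 mm above the work surface with the bar level. Take it from above, fingers closing across the gate.
- bar_tip (a point): Free tip of the thumb bar, middle of its section, 190 mm from the pivot.
- latch_post: Yellow post 16 x 18 x 166 mm beside the gate's free edge, on the base plate; fixed. Origin: centre of its foot. On its outer face sits the catch: a steel plate with a red tooth (10 mm wide along the bar, 6 mm thick) 2.5 mm in front of the bar, which stops the gate, and a red hood of the same width above the bar. It is lightly clamped: bar and catch must not press on each other with 10 N or more.
- ring_wheel_yellow: Loose yellow wheel, 62 mm diameter, 20 mm high, lying flat left of the guard; a bystander. Origin: centre of its underside.
- split_clamp_1: Loose grey clamp block, 76 x 80 x 56 mm, left in front; a bystander. Origin: centre of its underside.
- bar_pass (a point): Centre of the level bar where it passes through the catch, 173 mm from the pivot. Here the tooth's top is 7 to 32 mm above the level bar's bottom edge; the height differs each time and is not measured: feel for it. The gap from tooth top to hood is 18.3 mm, so the raised bar has 4 to 6 mm of play: lift until it just touches the hood, back off 2 mm, draw the gate out. It is clear at gate 0.15 rad.

How it is judged:
By the outcome, as a careful person would: the job done as asked, in the order asked, and still so for the second after the job is handed in, with the robot touching nothing.
It also fails if it takes over 72 s, if anything falls off the work surface, if the arm or the gripper's body presses on something with over 40 N, if the wrist force passes 120 N, or if a joint passes its speed limit or range.

## Working session

There is one attempt and no reset: what is moved stays moved. The work goes in short steps, Python scripts to look and compute and a tool call to move; the robot and the scene stay as the last step left them, time stands still between calls to the robot, and variables do not carry over. Pictures are saved under pics/ and viewed, about 8 in all and at most 12, crops included, and the job is handed in when it is done.

Besides the shell and the picture viewer there is one more tool, called after "Emit:" in YAML: its name, and indented under it one key for each argument. step_arm: Moves the arm, as the interface text tells. Its arguments: {"type":"object","properties":{"gripper":{"type":"array"},"slide":{"type":"array"},"roll":{"type":"array"},"grip_force":{"type":"number"}},"required":["gripper","slide","roll"]}

```bash
mkdir -p pics; python3 - <<'E'
from station import r, viewer
import cv2, numpy as np
s=r.state(); print({k:np.round(v,3).tolist() for k,v in s.items()})
ims=[]
for n in ["scene","top"]:
    p=viewer.snapshot(n); 
    np.savez(f"{n}0.npz",**{k:p[k] for k in("color","mtx","dist","R","t")})
    cv2.imwrite(f"pics/{n}0.png",p["color"][:,:,::-1])
    for t in ["guard","gate","thumb_bar","stem_mid","latch_post","ring_wheel_yellow","split_clamp_1"]:
        print(n,t,[(np.round(d["rect"]).tolist(),round(d["score"],2)) for d in viewer.recognise(p,t)[:2]])
    print(np.round(p["R"],3).tolist(),np.round(p["t"],3), p["mtx"].round().tolist())
E
```

```text
{'time': 0.0, 'joint_pos': [1.314, 0.616, -0.013, 1.425, 0.008, 1.103, -0.04], 'qvel': [-0.001, -0.0, -0.0, -0.0, 0.0, -0.0, 0.001], 'joint_torque': [-0.0, -45.895, 0.209, -16.575, -0.061, 0.021, 0.0], 'eef_pos': [0.148, -0.632, 0.196], 'tool_rot': [[0.228, -0.001, 0.974], [-0.974, 0.002, 0.228], [-0.003, -1.0, -0.0]], 'ft_force': [-0.94, 0.216, -0.341], 'moment': [0.008, 0.011, -0.003], 'width': 0.093}
scene guard [([288.0, 192.0, 125.0, 152.0], 0.76), ([324.0, 167.0, 49.0, 62.0], 0.21)]
scene gate [([317.0, 181.0, 58.0, 90.0], 0.68)]
scene thumb_bar [([324.0, 168.0, 54.0, 64.0], 0.8), ([343.0, 142.0, 22.0, 64.0], 0.5)]
scene stem_mid [([322.0, 171.0, 53.0, 64.0], 0.93)]
scene latch_post [([342.0, 143.0, 27.0, 64.0], 0.9)]
scene ring_wheel_yellow [([233.0, 284.0, 30.0, 30.0], 0.85)]
scene split_clamp_1 [([320.0, 334.0, 40.0, 44.0], 0.95)]
[[-0.842, -0.539, 0.0], [-0.409, 0.639, -0.651], [0.351, -0.549, -0.759]] [0.537 0.229 0.937] [[478.0, 0.0, 323.0], [0.0, 478.0, 207.0], [0.0, 0.0, 1.0]]
top guard [([330.0, 156.0, 108.0, 67.0], 0.98)]
top gate [([335.0, 178.0, 84.0, 11.0], 0.94)]
top thumb_bar [([336.0, 179.0, 77.0, 8.0], 0.76)]
top stem_mid [([340.0, 180.0, 88.0, 16.0], 0.77)]
top latch_post [([376.0, 174.0, 13.0, 28.0], 0.77)]
top ring_wheel_yellow [([247.0, 166.0, 22.0, 23.0], 0.6)]
top split_clamp_1 [([246.0, 249.0, 29.0, 28.0], 0.82)]
[[0.026, -1.0, 0.007], [-0.984, -0.026, -0.174], [0.174, -0.002, -0.985]] [0.104 0.572 1.183] [[478.0, 0.0, 322.0], [0.0, 478.0, 197.0], [0.0, 0.0, 1.0]]
```

View pics/scene0.png

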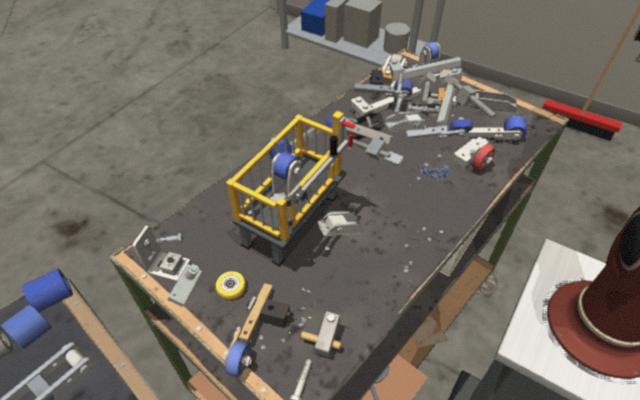

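View pics/top0.png

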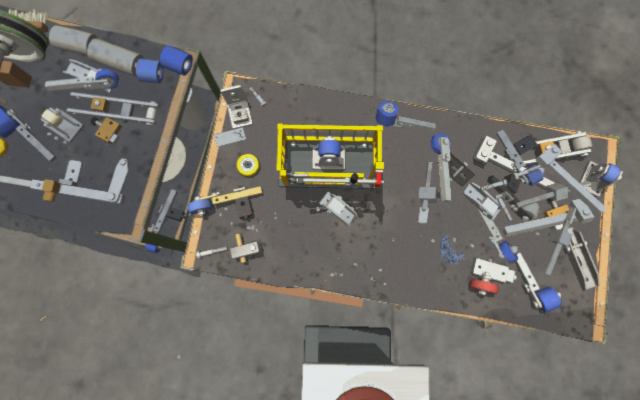

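The scene picture shows the guard with its latch at about (340,140). In the top view the stem is near (354,178) and the red catch near (379,180). I'll enlarge both views to triangulate.

```bash
python3 - <<'E'
import cv2, numpy as np
a=cv2.imread("pics/scene0.png")[105:260,215:365]; b=cv2.imread("pics/top0.png")[115:205,260:400]
a=cv2.resize(a,None,fx=3.8,fy=3.8,interpolation=cv2.INTER_CUBIC)[:589]; b=cv2.resize(b,None,fx=1,fy=1)
b=cv2.imread("pics/top0.png")[118:198,340:390]; b=cv2.resize(b,None,fx=4,fy=4,interpolation=cv2.INTER_CUBIC)
c=np.zeros((600,790,3),np.uint8); c[:a.shape[0],:a.shape[1]]=a; c[:b.shape[0],580:580+b.shape[1]]=b
cv2.imwrite("pics/crop1.png",c)
E
```

```text
(no output)
```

View pics/crop1.png

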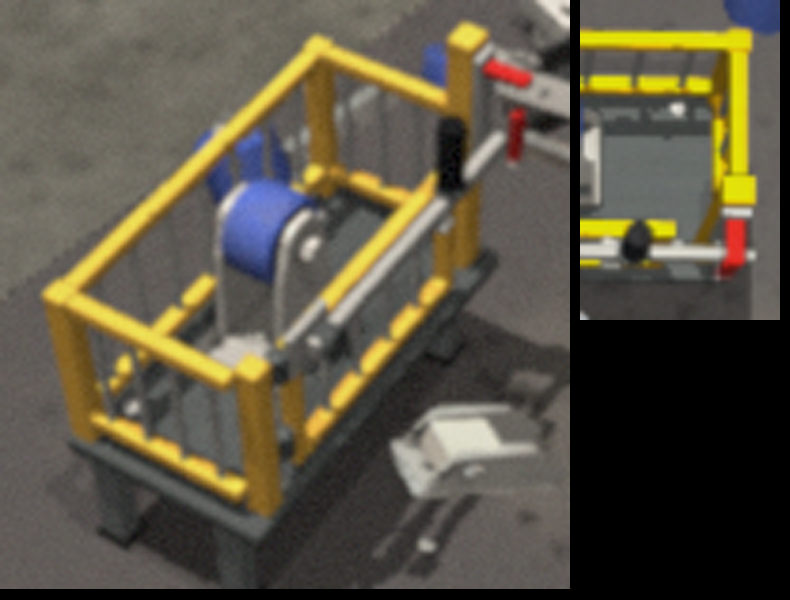

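The crop shows the stem at about (333.7,145.8) in the scene view and (354.2,178.5) in the top view. The red tooth and hood straddle the bar beside the yellow post.

```bash
cat > h.py <<'E'
import numpy as np, cv2
def ray(p,uv):
    n=cv2.undistortPoints(np.array([[uv]],float),p["mtx"],p["dist"]).ravel()
    d=p["R"].T@np.r_[n,1]; return -p["R"].T@p["t"], d/np.linalg.norm(d)
def atz(p,uv,z):
    o,d=ray(p,uv); return o+d*(z-o[2])/d[2]
def tri(obs):
    A=0;b=0
    for p,uv in obs:
        o,d=ray(p,uv); M=np.eye(3)-np.outer(d,d); A=A+M; b=b+M@o
    X=np.linalg.solve(A,b); return X
def proj(p,X): return cv2.projectPoints(np.array([X],float),cv2.Rodrigues(p["R"])[0],p["t"],p["mtx"],p["dist"])[0].ravel()
E
python3 - <<'E'
from h import *
S=np.load("scene0.npz");T=np.load("top0.npz")
S={k:S[k] for k in S};T={k:T[k] for k in T}
st=tri([(S,(333.7,145.8)),(T,(354.2,178.5))]);print("stem",st.round(4), [ (proj(p,st)).round(1).tolist() for p in (S,T)])
print("stem z.227",atz(S,(333.7,145.8),.227).round(4),atz(T,(354.2,178.5),.227).round(4))
br=tri([(S,(298.7,116.8)),(T,(379.5,128))]);print("backR",br.round(4))
for n,uv in dict(fl=(282.1,201.6),bl=(230.8,182.1),br=(298.7,116.8)).items(): print(n,atz(S,uv,.204).round(4))
for n,uv in dict(br=(380,128),bl=(280,127)).items(): print("T",n,atz(T,uv,.204).round(4))
# bar ends in T
print("tip", atz(T,(383,181.5),.195), "post", atz(T,(380,165.5),.258),atz(S,(338.2,114.2),.258))
E
```

```text
stem [0.5814 0.049  0.2212] [[333.5, 145.8], [354.3, 178.6]]
stem z.227 [0.5777 0.0545 0.227 ] [0.5805 0.0495 0.227 ]
backR [ 0.7071 -0.0096  0.1996]
fl [0.5907 0.2118 0.204 ]
bl [0.7011 0.2242 0.204 ]
br [ 0.7031 -0.0054  0.204 ]
T br [ 0.7064 -0.01    0.204 ]
T bl [0.7023 0.2209 0.204 ]
tip [ 0.58223537 -0.01858659  0.195     ] post [ 0.60395214 -0.00370387  0.258     ] [6.01532195e-01 1.16746936e-04 2.58000000e-01]
```

Emit:
step_arm:
  gripper: [0,0,0,0,0,0,0,0,0,0,0,0]
  slide:
    - [-0.0283,-0.0067,0.0288]
    - [-0.0283,-0.0067,0.0288]
    - [-0.0283,-0.0067,0.0288]
    - [-0.0283,-0.0067,0.0288]
    - [-0.0283,-0.0067,0.0288]
    - [-0.0283,-0.0067,0.0288]
    - [-0.0283,-0.0067,0.0288]
    - [-0.0283,-0.0067,0.0288]
    - [-0.0283,-0.0067,0.0288]
    - [-0.0283,-0.0067,0.0288]
    - [-0.0283,-0.0067,0.0288]
    - [-0.0283,-0.0067,0.0288]
  roll: [0,0,0,0,0,0,0,0,0,0,0,0]

```text
time: 2.0
eef_pos: [0.4079, -0.2221, 0.278]
tool_rot: [[0.228, 0.001, 0.974], [-0.974, -0.001, 0.228], [0.001, -1.0, 0.001]]
ft_force: [0.5, -0.8, -0.5]
width: 0.093
```

Emit:
step_arm:
  gripper: [0,0,0,0,0,0,0,0]
  slide:
    - [-0.0283,-0.0067,0.0288]
    - [-0.0283,-0.0067,0.0288]
    - [-0.0283,-0.0067,0.0288]
    - [-0.0283,-0.0067,0.0288]
    - [-0.0283,-0.0067,0.0288]
    - [-0.0283,-0.0067,0.0288]
    - [-0.0283,-0.0067,0.0288]
    - [-0.0283,-0.0067,0.0288]
  roll: [0,0,0,0,0,0,0,0]

```text
time: 2.8
eef_pos: [0.5807, 0.0507, 0.3315]
tool_rot: [[0.227, 0.001, 0.974], [-0.974, -0.0, 0.227], [0.0, -1.0, 0.0]]
ft_force: [0.5, -0.0, -1.0]
width: 0.0931
```

Emit:
step_arm:
  gripper: [0.5,0.5,0.5,0.5,0.5,0.5,0.5,0.5,0.5,0.5,0.5]
  slide:
    - [0,0,0]
    - [0,0,0]
    - [0,0,0]
    - [0,0,0]
    - [0,0,0]
    - [0,0,0]
    - [0,0,0]
    - [0,0,0]
    - [0,0,0]
    - [0,0,0]
    - [0,0,0]
  roll: [-0.136,-0.136,-0.136,-0.136,-0.136,-0.136,-0.136,-0.136,-0.136,-0.136,0]

```text
time: 3.9
eef_pos: [0.58, 0.0491, 0.3309]
tool_rot: [[1.0, -0.0, -0.018], [0.018, 0.0, 1.0], [-0.0, -1.0, 0.0]]
ft_force: [1.0, 0.8, -0.1]
width: 0.0466
```

```bash
python3 - <<'E'
from station import r, viewer
from h import *
s=r.state(); print({k:np.round(v,3).tolist() for k,v in s.items()})
p=viewer.snapshot("wrist"); cv2.imwrite("pics/w1.png",p["color"][:,:,::-1])
np.savez("w1.npz",**{k:p[k] for k in("color","mtx","dist","R","t")})
for t in ["gate","thumb_bar","stem_mid","latch_post"]:
    print(t,[(np.round(d["rect"]).tolist(),round(d["score"],2)) for d in viewer.recognise(p,t)[:2]])
print("cam",(-p["R"].T@p["t"]).round(3),proj(p,[.580,.05,.250]),proj(p,[.58,.05,.227]))
E
```

```text
{'time': 3.9, 'joint_pos': [0.235, 0.461, -0.588, 1.387, 0.255, 1.369, -0.337], 'qvel': [-0.013, -0.003, 0.023, -0.001, -0.012, -0.002, -0.091], 'joint_torque': [0.043, -38.084, -4.484, -17.667, -0.031, 0.011, 0.456], 'eef_pos': [0.58, 0.049, 0.331], 'tool_rot': [[1.0, -0.0, -0.018], [0.018, 0.0, 1.0], [-0.0, -1.0, 0.0]], 'ft_force': [0.963, 0.758, -0.055], 'moment': [-0.09, -0.092, -0.012], 'width': 0.047}
gate [([330.0, 140.0, 34.0, 204.0], 0.81)]
thumb_bar [([325.0, 144.0, 20.0, 193.0], 0.63), ([330.0, 139.0, 34.0, 201.0], 0.5)]
stem_mid [([324.0, 145.0, 14.0, 189.0], 0.66)]
latch_post [([332.0, 227.0, 48.0, 64.0], 0.56)]
cam [0.578 0.127 0.519] [322.78155591 197.09129027] [322.71299201 190.60553073]
```

View pics/w1.png

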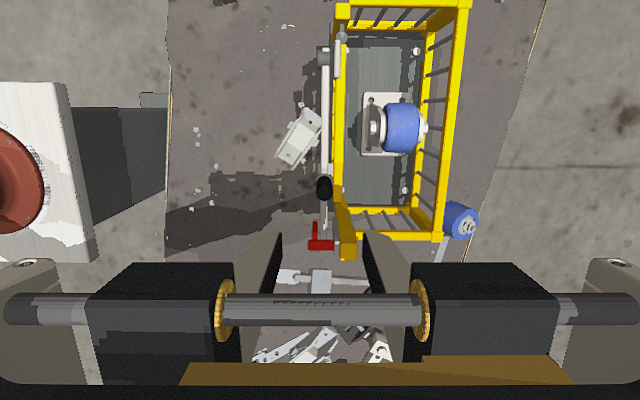

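The stem is centred at about (324.5,188), the hinge end of the bar is at the top (325,55), and the red hood is at (320,243), so the bar is nearly upright in the picture.

```bash
python3 - <<'E'
from h import *
L=lambda n:{k:v for k,v in np.load(n).items()}
S,T,W=L("scene0.npz"),L("top0.npz"),L("w1.npz")
hsv=cv2.cvtColor(W["color"],cv2.COLOR_RGB2HSV)
m=((W["color"].max(2)<45)).astype(np.uint8); m[:160]=0;m[212:]=0;m[:,:305]=0;m[:,345:]=0
n,l,st,c=cv2.connectedComponentsWithStats(m); i=1+np.argmax(st[1:,4]); print(st[i],c[i])
u=tuple(c[i])
print("stem3",tri([(S,(333.7,145.8)),(T,(354.2,178.5)),(W,u)]).round(4),"W at .23",atz(W,u,.23).round(4))
# bar centreline top z=.201: find grey bar at rows
for row in (95,120,150,165): 
    print(row, W["color"][row,316:336].mean(1).round().astype(int).tolist())
print("yaw pts back rail", atz(W,(460,5),.204).round(4),atz(W,(438,237),.204).round(4))
E
```

```text
[316 176  17  25 336] [323.70535714 188.29761905]
stem3 [0.5811 0.0499 0.2217] W at .23 [0.5809 0.0531 0.23  ]
95 [73, 72, 75, 72, 58, 153, 199, 220, 222, 224, 228, 227, 207, 127, 64, 78, 75, 149, 145, 131]
120 [199, 199, 199, 199, 203, 180, 204, 220, 219, 224, 228, 223, 168, 89, 69, 62, 145, 162, 121, 135]
150 [74, 63, 67, 70, 66, 145, 216, 220, 220, 221, 222, 211, 132, 56, 70, 99, 152, 129, 135, 151]
165 [77, 83, 113, 118, 95, 182, 222, 219, 219, 221, 216, 185, 196, 204, 206, 207, 213, 144, 125, 148]
yaw pts back rail [0.7005 0.2192 0.204 ] [ 0.7076 -0.0063  0.204 ]
```

Emit:
step_arm:
  gripper: [0.5,0.5,0.5,0.5,0.5,0.5,0.5]
  slide:
    - [0.001,0.02,0.002]
    - [0,0.025,0]
    - [0,0.025,0]
    - [0,0.025,0]
    - [0,0.017,0]
    - [0,0.01,0]
    - [0,0,0]
  roll: [0,0,0,0,0,0,0]

```text
time: 4.85
eef_pos: [0.5802, 0.0512, 0.2078]
tool_rot: [[1.0, -0.003, -0.019], [0.019, -0.0, 1.0], [-0.003, -1.0, -0.0]]
ft_force: [-0.7, 0.5, 0.1]
width: 0.0462
```

```bash
python3 - <<'E'
from station import r, viewer
from h import *
s=r.state(); print({k:np.round(s[k],4).tolist() for k in("time","eef_pos","ft_force","moment","width")})
W={k:v for k,v in np.load("w1.npz").items()}
a=atz(W,(324.9,95),.201);b=atz(W,(324.4,150),.201);d=a-b;print("bar yaw",np.arctan2(-d[0],d[1]))
p=viewer.snapshot("wrist"); q=viewer.snapshot("scene")
print(proj(p,s["eef_pos"]),proj(q,s["eef_pos"]))
c=np.zeros((600,800,3),np.uint8); c[:400,:640]=p["color"][:,:,::-1]
z=cv2.resize(q["color"][100:190,280:380,::-1],None,fx=3,fy=3,interpolation=cv2.INTER_CUBIC); c[330:600,500:800]=z
cv2.imwrite("pics/w2.png",c)
E
```

```text
{'time': 4.85, 'eef_pos': [0.5802, 0.0512, 0.2078], 'ft_force': [-0.7102, 0.5286, 0.0829], 'moment': [-0.0627, -0.1024, -0.0506], 'width': 0.0462}
bar yaw 0.0117578520054604
[323.05717684 232.41468183] [333.32584269 151.62608199]
```

View pics/w2.png

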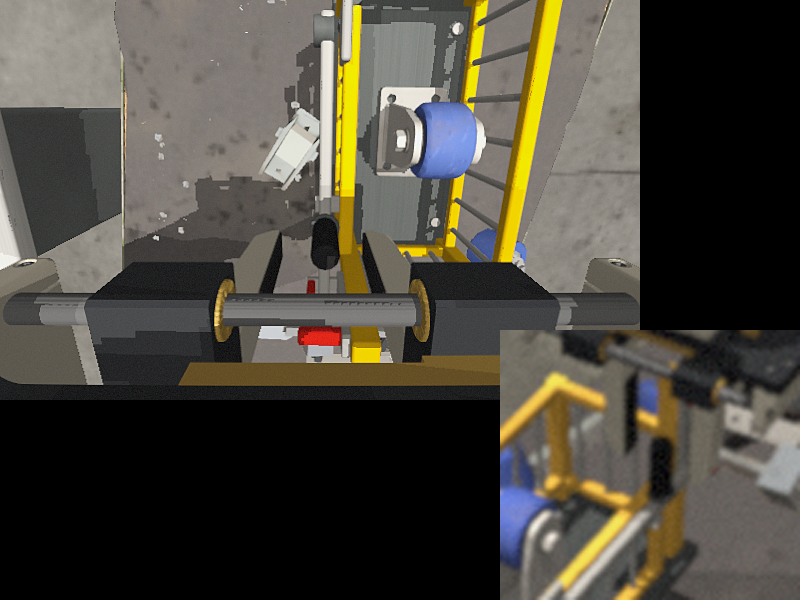

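The picture shows the stem at about (325,245), between the fingers (inner faces at 281 and 363). The red hood is at (318,335). Next I close on the stem.

Emit:
step_arm:
  gripper: [0.7,0.75,0.8,0.9,0.9,0.9]
  slide:
    - [0.001,0,0]
    - [0,0,0]
    - [0,0,0]
    - [0,0,0]
    - [0,0,0]
    - [0,0,0]
  roll: [0,0,0,0,0,0]
  grip_force: 12

```text
time: 5.55
eef_pos: [0.582, 0.0515, 0.2092]
tool_rot: [[1.0, 0.0, -0.019], [0.019, 0.0, 1.0], [0.0, -1.0, 0.0]]
ft_force: [-0.1, 0.1, 0.6]
width: 0.0158
```

Emit:
step_arm:
  gripper: [0.9,0.9,0.9,0.9,0.9,0.9]
  slide:
    - [0,-0.001,0.0003]
    - [0,-0.002,0.0005]
    - [0,-0.002,0.0006]
    - [0,-0.002,0.0006]
    - [0,-0.001,0.0004]
    - [0,0,0]
  roll: [0,0,0,0,0,0]
  grip_force: 8

```text
time: 6.15
eef_pos: [0.5817, 0.0545, 0.217]
tool_rot: [[1.0, -0.0, -0.02], [0.02, 0.001, 1.0], [-0.0, -1.0, 0.001]]
ft_force: [-0.8, 1.1, -3.4]
width: 0.0158
```

Emit:
step_arm:
  gripper: [0.9,0.9]
  slide:
    - [0,-0.001,0.0003]
    - [0,0,0]
  roll: [0,0]

```text
time: 6.35
eef_pos: [0.5816, 0.0549, 0.2179]
tool_rot: [[1.0, -0.0, -0.02], [0.02, 0.001, 1.0], [-0.0, -1.0, 0.001]]
ft_force: [0.5, 2.5, -3.9]
width: 0.0158
```

Emit:
step_arm:
  gripper: [0.9,0.9]
  slide:
    - [0,-0.001,0.0003]
    - [0,0,0]
  roll: [0,0]

```text
time: 6.55
eef_pos: [0.5817, 0.0553, 0.219]
tool_rot: [[1.0, -0.0, -0.02], [0.02, 0.001, 1.0], [-0.0, -1.0, 0.001]]
ft_force: [-0.3, 3.6, -4.2]
width: 0.0158
```

Emit:
step_arm:
  gripper: [0.9,0.9]
  slide:
    - [0,-0.001,0.0008]
    - [0,0,0]
  roll: [0,0]

```text
time: 6.75
eef_pos: [0.5818, 0.0556, 0.2201]
tool_rot: [[1.0, -0.0, -0.019], [0.019, 0.0, 1.0], [-0.0, -1.0, 0.0]]
ft_force: [-0.1, 3.6, -3.7]
width: 0.0154
```

```bash
python3 - <<'E'
from station import r, viewer
from h import *
s=r.state(); print({k:np.round(s[k],4).tolist() for k in("time","eef_pos","ft_force","moment","width")})
p=viewer.snapshot("wrist")
z=cv2.resize(p["color"][180:380,220:440,::-1],None,fx=2.9,fy=2.9,interpolation=cv2.INTER_CUBIC)
cv2.imwrite("pics/w3.png",z)
E
```

```text
{'time': 6.75, 'eef_pos': [0.5818, 0.0556, 0.2201], 'ft_force': [-0.0574, 3.6077, -3.6738], 'moment': [0.5543, -0.0873, 0.009], 'width': 0.0154}
```

View pics/w3.png

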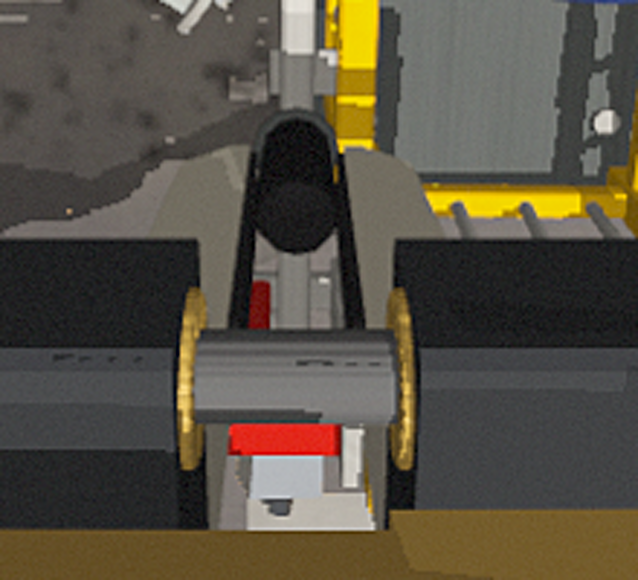

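The crop shows the stem held at about (293,150), but it sits towards the hinge side of the fingers. The hood is at (285,440) and the tooth at (260,305). I'll work out the offset.

```bash
python3 - <<'E'
from station import r, viewer
from h import *
p=viewer.snapshot("wrist"); s=r.state();print(s["eef_pos"],s["ft_force"],s["width"])
for uv,z in (((321,250.7),.257),((321,250.7),.259),((321,218.6),.211),((320,180+265/2.9),.257)): print(uv,z,atz(p,uv,z).round(4))
for y in(.0556-.0075,.0556,.0556+.0075): print(y,[proj(p,[.5818+dx,y,.2201]).round(1).tolist() for dx in(-.008,.008)])
E
```

```text
[0.58174522 0.05560975 0.21996073] [-0.90628298  3.31189985 -3.58889356] 0.015620501518450795
(321, 250.7) 0.257 [0.5804 0.0604 0.257 ]
(321, 250.7) 0.259 [0.5804 0.0614 0.259 ]
(321, 218.6) 0.211 [0.5803 0.0619 0.211 ]
(320, 271.37931034482756) 0.257 [0.5801 0.0481 0.257 ]
0.0481 [[310.7, 242.9], [335.1, 243.4]]
0.0556 [[310.8, 232.3], [335.4, 232.7]]
0.06309999999999999 [[310.9, 221.5], [335.8, 221.9]]
```

Emit:
step_arm:
  gripper: [0.9,0.9,0.9]
  slide:
    - [0,0,0.001]
    - [0,0,0.001]
    - [0,0,0]
  roll: [0,0,0]

```text
time: 7.15
eef_pos: [0.5819, 0.0557, 0.22]
tool_rot: [[1.0, -0.0, -0.018], [0.018, -0.002, 1.0], [-0.0, -1.0, -0.002]]
ft_force: [-0.8, -0.3, -1.6]
width: 0.0158
```

Emit:
step_arm:
  gripper: [0.9,0.9]
  slide:
    - [0,-0.001,0.0004]
    - [0,0,0]
  roll: [0,0]

```text
time: 7.35
eef_pos: [0.5819, 0.0563, 0.2212]
tool_rot: [[1.0, 0.0, -0.018], [0.018, -0.002, 1.0], [0.0, -1.0, -0.002]]
ft_force: [-0.4, -2.1, -0.4]
width: 0.0157
```

Emit:
step_arm:
  gripper: [0.9,0.9]
  slide:
    - [0,-0.001,0.0004]
    - [0,0,0]
  roll: [0,0]

```text
time: 7.55
eef_pos: [0.582, 0.0569, 0.2222]
tool_rot: [[1.0, 0.0, -0.018], [0.018, -0.002, 1.0], [0.0, -1.0, -0.002]]
ft_force: [-1.4, -3.1, -0.6]
width: 0.0156
```

Emit:
step_arm:
  gripper: [0.9,0.9]
  slide:
    - [0,-0.001,0.0002]
    - [0,0,0]
  roll: [0,0]

```text
time: 7.75
eef_pos: [0.5819, 0.0574, 0.2232]
tool_rot: [[1.0, 0.0, -0.018], [0.018, -0.001, 1.0], [0.0, -1.0, -0.001]]
ft_force: [-1.1, -4.4, 0.1]
width: 0.0157
```

Emit:
step_arm:
  gripper: [0.9,0.9]
  slide:
    - [0,-0.001,0.0002]
    - [0,0,0]
  roll: [0,0]

```text
time: 7.95
eef_pos: [0.582, 0.058, 0.2242]
tool_rot: [[1.0, 0.0, -0.019], [0.019, -0.001, 1.0], [0.0, -1.0, -0.001]]
ft_force: [-0.2, -4.5, -0.8]
width: 0.0152
```

Emit:
step_arm:
  gripper: [0.9,0.9]
  slide:
    - [0,-0.001,0.0001]
    - [0,0,0]
  roll: [0,0]

```text
time: 8.15
eef_pos: [0.5819, 0.0586, 0.2252]
tool_rot: [[1.0, 0.0, -0.019], [0.019, -0.0, 1.0], [0.0, -1.0, -0.0]]
ft_force: [-0.1, -3.1, -0.4]
width: 0.0158
```

Emit:
step_arm:
  gripper: [0.9,0.9]
  slide:
    - [0,-0.001,0.0001]
    - [0,0,0]
  roll: [0,0]

```text
time: 8.35
eef_pos: [0.5819, 0.0592, 0.2262]
tool_rot: [[1.0, 0.0, -0.019], [0.019, 0.001, 1.0], [0.0, -1.0, 0.001]]
ft_force: [0.4, -1.6, -1.2]
width: 0.0155
```

Emit:
step_arm:
  gripper: [0.9,0.9]
  slide:
    - [0,-0.001,0.0004]
    - [0,0,0]
  roll: [0,0]

```text
time: 8.55
eef_pos: [0.5819, 0.0597, 0.2272]
tool_rot: [[1.0, 0.0, -0.02], [0.02, 0.001, 1.0], [0.0, -1.0, 0.001]]
ft_force: [-0.1, -2.0, -1.9]
width: 0.0154
```

Emit:
step_arm:
  gripper: [0.9,0.9]
  slide:
    - [0,-0.001,0.0004]
    - [0,0,0]
  roll: [0,0]

```text
time: 8.75
eef_pos: [0.5818, 0.0603, 0.2281]
tool_rot: [[1.0, 0.0, -0.02], [0.02, 0.001, 1.0], [0.0, -1.0, 0.001]]
ft_force: [0.8, -0.6, -0.9]
width: 0.0157
```

Emit:
step_arm:
  gripper: [0.9,0.9]
  slide:
    - [0,-0.001,0.0005]
    - [0,0,0]
  roll: [0,0]

```text
time: 8.95
eef_pos: [0.5817, 0.0608, 0.2291]
tool_rot: [[1.0, 0.0, -0.02], [0.02, 0.001, 1.0], [0.0, -1.0, 0.001]]
ft_force: [1.0, -0.5, -1.9]
width: 0.0156
```

Emit:
step_arm:
  gripper: [0.9,0.9]
  slide:
    - [0,-0.001,0.0005]
    - [0,0,0]
  roll: [0,0]

```text
time: 9.15
eef_pos: [0.5817, 0.0614, 0.2301]
tool_rot: [[1.0, 0.0, -0.02], [0.02, 0.001, 1.0], [0.0, -1.0, 0.001]]
ft_force: [-0.3, 0.1, -2.9]
width: 0.0158
```

Emit:
step_arm:
  gripper: [0.9,0.9]
  slide:
    - [0,-0.001,0.0005]
    - [0,0,0]
  roll: [0,0]

```text
time: 9.35
eef_pos: [0.5816, 0.0619, 0.231]
tool_rot: [[1.0, -0.0, -0.02], [0.02, 0.001, 1.0], [-0.0, -1.0, 0.001]]
ft_force: [1.2, 1.3, -3.8]
width: 0.0156
```

```bash
cat > sv.py <<'E'
from station import r, viewer
from h import *
import sys
s=r.state(); print({k:np.round(s[k],4).tolist() for k in("time","eef_pos","ft_force","moment","width")})
p=viewer.snapshot("wrist"); q=viewer.snapshot("scene")
c=np.zeros((580,800,3),np.uint8)
c[:580,:500]=cv2.resize(p["color"][180:380,235:407,::-1],(500,580),interpolation=cv2.INTER_CUBIC)
c[:330,500:]=cv2.resize(q["color"][100:166,310:370,::-1],(300,330),interpolation=cv2.INTER_CUBIC)
cv2.imwrite(f"pics/{sys.argv[1]}.png",c)
E
python3 sv.py w4
```

```text
{'time': 9.35, 'eef_pos': [0.5816, 0.0619, 0.231], 'ft_force': [1.1615, 1.3367, -3.835], 'moment': [0.2037, -0.1135, -0.0587], 'width': 0.0156}
```

View pics/w4.png

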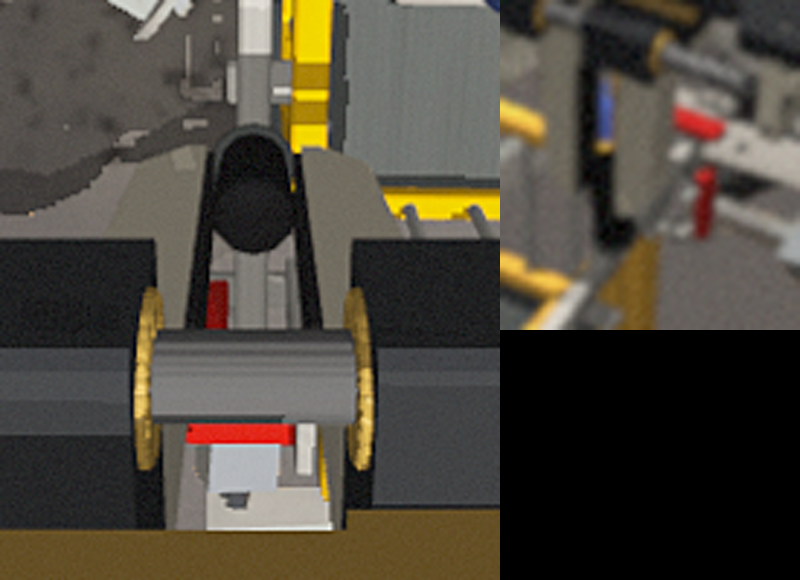

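The crop shows the bar end (685,150) now raised between the tooth (707,170) and the hood (700,120). I'll keep feeling for the hood.

Emit:
step_arm:
  gripper: [0.9,0.9]
  slide:
    - [0,-0.0007,0.001]
    - [0,0,0]
  roll: [0,0]

```text
time: 9.65
eef_pos: [0.5816, 0.0623, 0.2317]
tool_rot: [[1.0, -0.0, -0.019], [0.019, 0.0, 1.0], [-0.0, -1.0, 0.0]]
ft_force: [-0.1, 1.5, -2.8]
width: 0.0155
```

Emit:
step_arm:
  gripper: [0.9,0.9]
  slide:
    - [0,-0.001,0.0007]
    - [0,0,0]
  roll: [0,0]

```text
time: 9.85
eef_pos: [0.5816, 0.0629, 0.2328]
tool_rot: [[1.0, -0.0, -0.019], [0.019, 0.0, 1.0], [-0.0, -1.0, 0.0]]
ft_force: [1.2, 1.3, -3.3]
width: 0.0159
```

Emit:
step_arm:
  gripper: [0.9,0.9]
  slide:
    - [0,-0.001,0.0008]
    - [0,0,0]
  roll: [0,0]

```text
time: 10.05
eef_pos: [0.5816, 0.0634, 0.2336]
tool_rot: [[1.0, -0.0, -0.019], [0.019, -0.0, 1.0], [-0.0, -1.0, -0.0]]
ft_force: [0.5, 0.9, -3.3]
width: 0.0153
```

Emit:
step_arm:
  gripper: [0.9,0.9]
  slide:
    - [0,-0.001,0.0006]
    - [0,0,0]
  roll: [0,0]

```text
time: 10.25
eef_pos: [0.5816, 0.0634, 0.2339]
tool_rot: [[1.0, -0.001, -0.019], [0.019, -0.001, 1.0], [-0.001, -1.0, -0.001]]
ft_force: [2.3, 0.8, -7.4]
width: 0.0158
```

Contact with the hood: the force rose from 3.3 to 7.4 N and the rise stopped at z≈0.2337. I'll back off.

Emit:
step_arm:
  gripper: [0.9,0.9,0.9,0.9]
  slide:
    - [0,0.001,-0.0004]
    - [0,0.001,-0.0004]
    - [0,0.0005,0]
    - [0,0,0]
  roll: [0,0,0,0]

```text
time: 10.65
eef_pos: [0.5818, 0.0627, 0.2326]
tool_rot: [[1.0, 0.0, -0.019], [0.019, -0.001, 1.0], [0.0, -1.0, -0.001]]
ft_force: [-1.5, 0.1, -2.0]
width: 0.0156
```

Emit:
step_arm:
  gripper: [0.9,0.9,0.9,0.9,0.9,0.9]
  slide:
    - [0,0.0006,0]
    - [0,0,0]
    - [-0.0013,0,0.00015]
    - [-0.0026,0,0.0003]
    - [-0.0026,0,0.0003]
    - [0,0,0]
  roll: [0,0,0.01,0.02,0.02,0]

```text
time: 11.25
eef_pos: [0.5748, 0.0633, 0.2318]
tool_rot: [[0.999, -0.0, 0.032], [-0.032, -0.001, 0.999], [-0.0, -1.0, -0.001]]
ft_force: [-0.7, -4.6, -0.5]
width: 0.0158
```

Emit:
step_arm:
  gripper: [0.9,0.9,0.9,0.9,0.9,0.9,0.9,0.9]
  slide:
    - [-0.0026,0,-0.0005]
    - [-0.0026,0,0]
    - [-0.0026,0,0]
    - [-0.0026,0,0.0003]
    - [-0.0026,0,0.0003]
    - [-0.0026,0,0.0003]
    - [-0.0026,0,0.0003]
    - [0,0,0]
  roll: [0.02,0.02,0.02,0.02,0.02,0.02,0.02,0]

```text
time: 12.05
eef_pos: [0.5566, 0.0675, 0.2316]
tool_rot: [[0.985, -0.001, 0.17], [-0.17, 0.001, 0.985], [-0.001, -1.0, 0.001]]
ft_force: [0.6, 0.6, -2.0]
width: 0.0153
```

Emit:
step_arm:
  gripper: [0.9,0.9,0.9,0.9,0.9,0.9,0.9,0.9]
  slide:
    - [-0.0039,0,0.0005]
    - [-0.0065,0,0.0009]
    - [-0.0065,0,0.0009]
    - [-0.0065,0,0.0009]
    - [-0.0065,0,0.0009]
    - [-0.0065,0,0.0009]
    - [-0.0039,0,0.0005]
    - [0,0,0]
  roll: [0.03,0.05,0.05,0.05,0.05,0.05,0.03,0]

```text
time: 12.85
eef_pos: [0.5204, 0.0856, 0.2318]
tool_rot: [[0.887, 0.001, 0.462], [-0.462, 0.003, 0.887], [-0.0, -1.0, 0.003]]
ft_force: [2.1, 2.0, -3.7]
width: 0.0158
```

Emit:
step_arm:
  gripper: [0.9,0.9,0.9,0.9,0.9,0.9,0.9,0.9,0.9,0.9,0.9,0.9]
  slide:
    - [-0.0039,0,0.001]
    - [-0.0065,0,0.0012]
    - [-0.0065,0,0.001]
    - [-0.0065,0,0.0009]
    - [-0.0065,0,0.0009]
    - [-0.0065,0,0.0009]
    - [-0.0065,0,0.0009]
    - [-0.0065,0,0.0009]
    - [-0.0065,0,0.0009]
    - [-0.0065,0,0.0009]
    - [-0.0039,0,0.0005]
    - [0,0,0]
  roll: [0.03,0.05,0.05,0.05,0.05,0.05,0.05,0.05,0.05,0.05,0.03,0]

```text
time: 14.05
eef_pos: [0.4786, 0.1355, 0.2319]
tool_rot: [[0.549, 0.004, 0.836], [-0.836, 0.002, 0.549], [-0.0, -1.0, 0.004]]
ft_force: [5.2, 2.4, -5.6]
width: 0.0156
```

Emit:
step_arm:
  gripper: [0.9,0.9,0.9,0.9,0.9,0.9,0.9,0.9,0.9,0.9,0.9]
  slide:
    - [-0.0039,0,0.0012]
    - [-0.0065,0,0.0016]
    - [-0.0065,0,0.0016]
    - [-0.0065,0,0.0016]
    - [-0.0065,0,0.0014]
    - [-0.0065,0,0.0012]
    - [-0.0065,0,0.0011]
    - [-0.0065,0,0.0011]
    - [-0.0052,0,0.0008]
    - [-0.0026,0,0.0004]
    - [0,0,0]
  roll: [0.03,0.05,0.05,0.05,0.05,0.05,0.05,0.05,0.04,0.02,0]

```text
time: 15.15
eef_pos: [0.4657, 0.1912, 0.2314]
tool_rot: [[0.14, -0.003, 0.99], [-0.99, -0.001, 0.14], [0.0, -1.0, -0.003]]
ft_force: [-1.9, -0.7, -1.0]
width: 0.0156
```

```bash
python3 - <<'E'
from station import r, viewer
from h import *
s=r.state(); print({k:np.round(s[k],4).tolist() for k in("time","eef_pos","tool_rot","joint_pos","ft_force","moment","width")})
q=viewer.snapshot("top"); w=viewer.snapshot("wrist")
c=np.zeros((600,800,3),np.uint8)
c[:400,:640]=w["color"][:,:,::-1]; c[300:600,400:800]=cv2.resize(q["color"][120:225,260:400,::-1],(400,300),interpolation=cv2.INTER_CUBIC)
cv2.imwrite("pics/o1.png",c)
np.savez("w5.npz",**{k:w[k] for k in("color","mtx","dist","R","t")})
E
```

```text
{'time': 15.15, 'eef_pos': [0.4657, 0.1912, 0.2314], 'tool_rot': [[0.1401, -0.0028, 0.9901], [-0.9901, -0.0008, 0.1401], [0.0004, -1.0, -0.0029]], 'joint_pos': [-0.2411, 0.3638, -0.2667, 1.7801, 0.1099, 1.0151, -1.9798], 'ft_force': [-1.8721, -0.6661, -0.957], 'moment': [0.0094, 0.533, -0.0327], 'width': 0.0156}
```

View pics/o1.png

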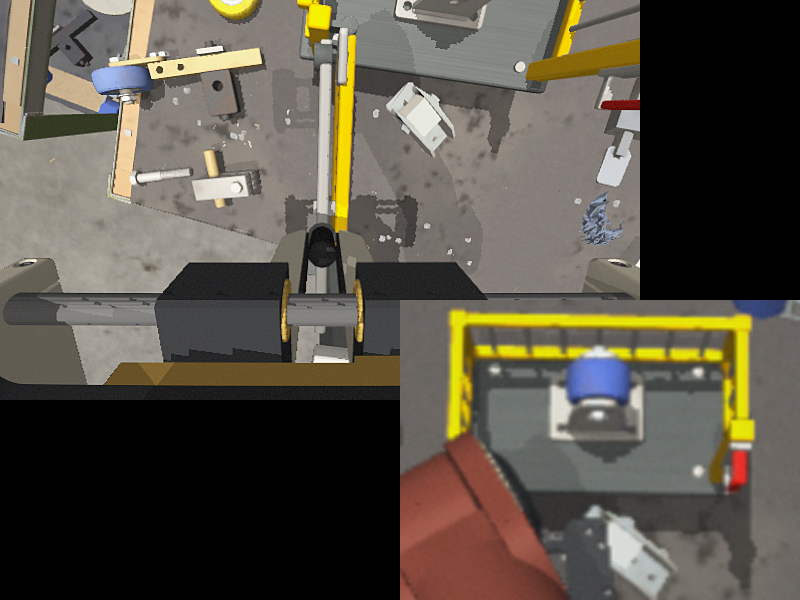

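The picture shows the gate swung out along the bar, from (325,60) to (320,245), with the front open and the catch untouched. It needs about 0.12 rad more to the stop.

Emit:
step_arm:
  gripper: [0.9,0.9,0.9,0.9,0.9,0.9]
  slide:
    - [-0.0026,0,0.0003]
    - [-0.0026,0,0.0003]
    - [-0.0026,0,0.0003]
    - [-0.0026,0,0.0003]
    - [-0.0026,0,0.0003]
    - [0,0,0]
  roll: [0.02,0.02,0.02,0.02,0.02,0]

```text
time: 15.85
eef_pos: [0.4667, 0.2053, 0.2316]
tool_rot: [[0.04, -0.001, 0.999], [-0.999, 0.001, 0.04], [-0.001, -1.0, -0.001]]
ft_force: [-5.5, 0.5, 1.5]
width: 0.0154
```

Emit:
step_arm:
  gripper: [0.9,0.9,0.9]
  slide:
    - [-0.0013,0,0.0002]
    - [-0.0013,0,0.0002]
    - [0,0,0]
  roll: [0.01,0.01,0]

```text
time: 16.15
eef_pos: [0.4666, 0.2053, 0.2312]
tool_rot: [[0.019, -0.003, 1.0], [-1.0, -0.003, 0.019], [0.003, -1.0, -0.003]]
ft_force: [-5.1, -3.3, 1.7]
width: 0.0158
```

Emit:
step_arm:
  gripper: [0.9,0.9,0.9,0.9,0.9,0.9,0.9,0.9,0.9,0.9,0.9,0.9]
  slide:
    - [0.0007,0,-0.0015]
    - [0,0.001,-0.0015]
    - [0,0.002,-0.001]
    - [0,0.002,-0.001]
    - [0,0.002,-0.001]
    - [0,0.002,-0.0009]
    - [0,0.002,-0.0009]
    - [0,0.002,-0.0008]
    - [0,0.002,-0.0007]
    - [0,0.002,-0.0007]
    - [0,0.001,-0.0003]
    - [0,0,0]
  roll: [0,0,0,0,0,0,0,0,0,0,0,0]

```text
time: 17.35
eef_pos: [0.4569, 0.2054, 0.2133]
tool_rot: [[0.019, -0.001, 1.0], [-1.0, -0.001, 0.019], [0.001, -1.0, -0.001]]
ft_force: [0.8, -5.8, -2.0]
width: 0.0157
```

Emit:
step_arm:
  gripper: [0.9,0.9,0.9,0.9,0.9,0.9]
  slide:
    - [0.001,0.001,-0.0003]
    - [0.0005,0.001,-0.0003]
    - [0,0.001,-0.0003]
    - [0,0.001,-0.0003]
    - [0,0.0005,0]
    - [0,0,0]
  roll: [0,0,0,0,0,0]

```text
time: 17.95
eef_pos: [0.4557, 0.2053, 0.2098]
tool_rot: [[0.02, 0.0, 1.0], [-1.0, 0.001, 0.02], [-0.001, -1.0, 0.0]]
ft_force: [-1.8, -2.6, 4.5]
width: 0.0158
```

Emit:
step_arm:
  gripper: [0.9,0.9,0.8,0.75,0.7,0.6,0.5,0.5]
  slide:
    - [0.0005,-0.0005,0]
    - [0,0,0]
    - [0,0,0]
    - [0,0,0]
    - [0,0,0]
    - [0,0,0]
    - [0,0,0]
    - [0,0,0]
  roll: [0,0,0,0,0,0,0,0]

```text
time: 18.75
eef_pos: [0.4561, 0.2042, 0.2096]
tool_rot: [[0.02, 0.0, 1.0], [-1.0, 0.0, 0.02], [-0.0, -1.0, 0.0]]
ft_force: [-0.3, -0.8, 0.5]
width: 0.045
```

Emit:
step_arm:
  gripper: [0.5,0.5,0.5,0.5,0.5,0.5,0.5,0.5]
  slide:
    - [0,-0.005,0]
    - [0,-0.01,0]
    - [0,-0.015,0]
    - [0,-0.02,0]
    - [0,-0.02,0]
    - [0,-0.02,0]
    - [0,-0.01,0]
    - [0,0,0]
  roll: [0,0,0,0,0,0,0,0]

```text
time: 19.55
eef_pos: [0.4568, 0.2047, 0.3114]
tool_rot: [[0.02, 0.004, 1.0], [-1.0, 0.002, 0.02], [-0.002, -1.0, 0.004]]
ft_force: [-0.0, 1.0, 0.3]
width: 0.0464
```

```bash
python3 - <<'E'
from station import r, viewer
from h import *
s=r.state(); print({k:np.round(s[k],4).tolist() for k in("time","eef_pos","ft_force","width")})
q=viewer.snapshot("scene"); w=viewer.snapshot("wrist")
c=np.zeros((600,800,3),np.uint8)
c[:300,:480]=cv2.resize(w["color"][:,:,::-1],(480,300),interpolation=cv2.INTER_AREA); c[300:600,350:800]=cv2.resize(q["color"][150:300,205:430,::-1],(450,300),interpolation=cv2.INTER_CUBIC)
cv2.imwrite("pics/o2.png",c)
cv2.imwrite("w6.png",w["color"][:,:,::-1])
np.savez("w6.npz",**{k:w[k] for k in("color","mtx","dist","R","t")})
E
```

```text
{'time': 19.55, 'eef_pos': [0.4568, 0.2047, 0.3114], 'ft_force': [-0.0467, 0.9922, 0.278], 'width': 0.0464}
```

View pics/o2.png

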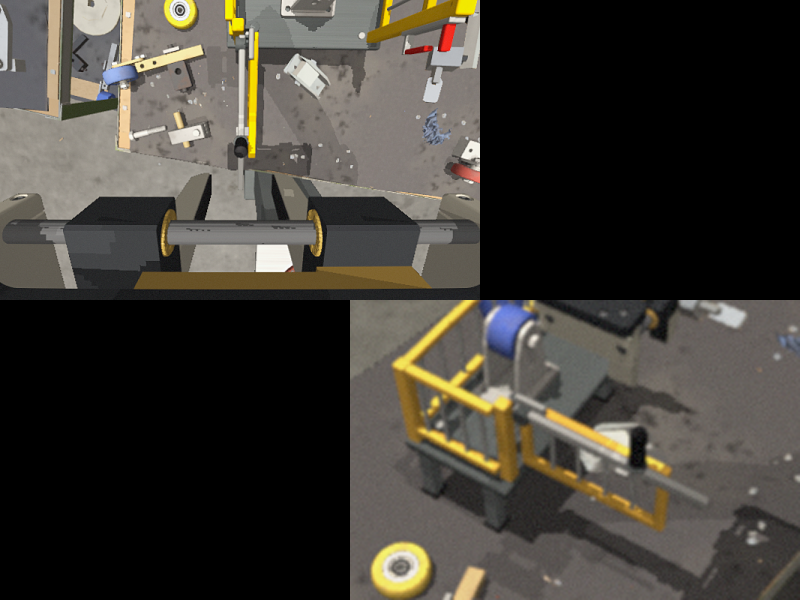

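The picture shows the gate standing out from the guard's hinge post, with the bar lying parallel to the gate's top rail. The stem is free of the fingers, and the wheel is where it was. I'll check the numbers before handing in.

```bash
python3 - <<'E'
from station import r, viewer
from h import *
W={k:v for k,v in np.load("w6.npz").items()}; g=W["color"].astype(int)
pts=[]
for row in range(90,180,6):
    l=g[row,300:340]; m=(l.min(1)>150)&(np.ptp(l,1)<25)
    if m.sum()>4: pts.append((300+np.nonzero(m)[0].mean(),row))
P=np.array([atz(W,p,.201)[:2] for p in pts]); k=np.polyfit(P[:,0],P[:,1],1); print(len(P),"bar dir angle vs +x",np.arctan(k[0]).round(4),np.ptp(P[:,0]).round(3))
y=((g[...,0]>180)&(g[...,2]<60))
pts=[]
for row in range(80,195,6):
    c=np.nonzero(y[row,325:350])[0]
    if len(c)>3: pts.append((325+c.max(),row))
P=np.array([atz(W,p,.193)[:2] for p in pts]); k=np.polyfit(P[:,0],P[:,1],1); print(len(P),"gate dir",np.arctan(k[0]).round(4))
S=np.load("scene0.npz"); q=viewer.snapshot("scene")
for t in["ring_wheel_yellow","split_clamp_1"]: print(t,[(np.round(d["rect"]).tolist(),round(d["score"],2)) for d in viewer.recognise(q,t)[:1]])
print(r.state()["time"])
E
```

```text
15 bar dir angle vs +x 0.0169 0.078
20 gate dir 0.014
ring_wheel_yellow [([231.0, 284.0, 28.0, 28.0], 0.96)]
split_clamp_1 [([321.0, 334.0, 40.0, 41.0], 0.69)]
19.8
```

```bash
python3 -c "
from station import r
print(r.job_done())"
```

```text
the job is handed in; nothing more can be done
None
```

The gate is open at its stop, the bar is back down level, and the job is handed in after about 20 s of the 72 s allowed. I ran no check after handing in.

- **Lift:** I took the stem from above with a light grip and raised it in 1 mm steps. The bar touched the hood at about 24 mm of lift, where the wrist force rose to 7.4 N. I put that at about 3 N on the hood, under the 10 N limit.
- **Draw and swing:** I backed the stem off about 2 mm and drew the bar out between tooth and hood without feeling it catch on either. I then swung the gate smoothly until it met its open stop.
- **Release:** I lowered the bar until it pushed back up with 4.5 N on its rest, let go, and backed straight up about 100 mm clear.

**Last checks:**
- **Gate angle:** the gate's direction measured 0.014 rad and the bar's 0.017 rad. The guard's own turn is only known to be between 0.01 and 0.03 rad, so the gate is square to within about 0.015 rad.
- **Bar:** it lies parallel to the gate's top rail in the picture, and the wrist force is back near zero.
- **Wheel and clamp block:** both were found within 1–2 pixels of where they started. The clamp block scored lower this time (0.69, against 0.95 at the start).

Two things were slightly off. My first height-and-position estimates for the stem disagreed by 2–4 mm along the bar, so I held it a little off the pads' centre and shifted while lifting. My hinge estimate was about 3 mm out, which pulled on the stem with up to 6 N partway through the swing until I corrected it.

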